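Shut the photometer's lid and click its attenuator to the third detent

ROBOT

A 6-joint arm with a two-finger parallel gripper is mounted at the origin on the work surface. World frame = base frame: x ahead of the robot, y to its left, z up, the work surface at z = 0. Lengths are in m, angles in degrees, forces in N, time in s.
With the tool pointing down it reaches from about 0.375 to 0.9 m from the base axis. Payload 3.1 kg.
Tool frame: the origin (TCP) lies at the centre of the arm's flange, where the gripper is bolted on; the fingertips stand 182 mm ahead of it and the grasp point (between the pads) lies 164 mm ahead of it; x points along the fingers, z is the direction in which the jaws open and shut, and the axes are right-handed (so a half turn about x gives the same grasp; the last joint's range is limited). The gripper opens to 87 mm and grips with 3 to 60 N. Pads are 19 mm wide; open, the fingers measure 117 mm over their backs; the gripper's body (75 mm by 190 mm) begins 51 mm behind the grasp point.
Start: joints at [63.398, 30.224, 82.088, -0, 67.689, -10.227], TCP at [0.176, 0.6, 0.405] pointing down, gripper open.
Joint ranges: [-176.69, 176.69], [-43.24, 126.21], [12.49, 139.97], [-82, 262], [0, 151.66], [-163.58, 163.58]. Speed limits (degrees/s): [159.86, 159.86, 180, 180, 180, 180].

INTERFACE

Orientations are given as a 3x3 rotation matrix whose columns are the frame's x, y, z axes.
In Python, from rig import bot gives the robot as it stands.
- The arm moves only by the shell command python3 -m crank 'ROWS' [OPENING]. ROWS is JSON, a list of rows, each an object with "offset": the shift along the tool's x, y, z in m, a list of three; "spin": the turn about the tool's x in rad. A call has 1 to 12 rows; each row shifts and turns the commanded pose from where the row before left it, along the tool's axes as they then stand; what a row does not reach is not made up. A row lasts 1/10 s, in which the tool goes at most 50 mm and 8.59 degrees, less where a joint would pass 70% of its speed; a pose out of reach is approached as far as the arm can. A call is refused whole if a number of a shift passes 0.05 or a number of a turn 0.15, either way. A call with a gripper value outside its range is refused whole. OPENING is the finger opening in m, from 0 to 0.087, set as the call begins (- or left out, the last holds). The fingers move at their own pace and stop on an object; the grip force is fixed at half the most. Time passes only in rows, so rows that do not move let the fingers close. It gives the time, the measured TCP pose, the force and the opening at its end, in the units of the state.
- bot.read_state(): the state, without advancing time (a new reading comes with each control period).
- bot.capture(name): name is "scene" or "side" or "wrist"; returns a dict with "pixels" (400x640x3 uint8, blue, green, red), "depth" (400x640 float32, m along the optical axis (not along the pixel's ray), 0 where there is no reading), "K" (3x3 intrinsics, pixels), "world_to_cam" (4x4, takes a point from world to camera coordinates). Camera axes: x right, y up, looking along -z (the intrinsics and any distortion apply to the point x, -y, -z); pixel columns grow to the right and rows downward; lengths in m; the calibration is good to about 2 mm. A picture is of the moment at which its call begins.
- bot.hand_in(): hands the job in, once; it reports no verdict.
Trained networks look in a picture, given as the dict that the camera call returned (one of the last four; its "shot" number tells which), for a name from the list of things; names that differ only in an ending like _2 or _b are one class to them, and where a whole thing is asked for, a point or a joint stands for the part that bears it (a point fixed in the world has none). Each returns a list of dicts, best first, with "p" (0 to 1); they miss things now and then, are a little off and sometimes report something else, mostly with a low value. They report only what shows in the picture. A call takes as long as a camera call.
- bot.regions_of(label, picture): "region" (400x640 bool, what is visible of it) and "extent" ([centre column, centre row, width, height] in pixels, round what is visible of it).
The state is a dict: "time_s": time; "joint_positions": joint angles; "qvel": joint speeds; "tau": joint torques, N m; "position": TCP position; "tcp_rot": TCP orientation; "force": force on the tool from outside, world axes, zero at the start; "moment": the same for the moment, N m; "opening": opening from 0.0 (shut) to 1.0 (fully open).
Only numpy, scipy, OpenCV 4.12 (cv2) and the standard library are available. Lean on these libraries where they do the work, as an engineer would, in place of code of your own. Each camera call takes 0.05 s, during which the arm holds its last target.

TASK

The vial is in the bench photometer: shut the sample lid by pushing it over with a fingertip until it lies fully down, and only then push the attenuator lever away from its closed stop, counting the clicks, and leave it resting in the third detent. Do not let it run past the third detent at any time, because the next filter would flood the detector. Push with the fingers only, never pinch the lever, then take the hand away; leave the spare vial and the timer on top of the instrument and everything around it standing where it is.

Things in the scene. Friction and masses are not known exactly. Their poses are not given: they have to be found in the camera images.
- photometer: White bench photometer, 280 (x) x 340 (y) x 110 mm high, fixed. Origin: centre of its underside; z up; +x to its back (sloping keypad and display at -x, facing the robot), +y to its left. Flat top panel, z = 110 mm, x -80 to 140, y -170 to 170 mm: flap lid over the sample well on the left (y = 85), attenuator lever in a slot along x on the right (y = -85), bare top on its keypad side.
- lid (a joint): Grey sample lid, 100 x 100 x 14 mm, 0.11 kg, hinged on its back edge, axis along the photometer's y. 0 = shut flat (rad), 1.57 upright, 1.80 leaning back on its stop; starts at 1.62 to 1.80. Push its back face (top face when shut) towards the keypad side. Damped hinge: near upright it stays where left; pushed below about 1.0 rad it sinks shut by itself in about 2 s.
- lid_hinge (a point): Middle of the lid's hinge axis, at (85, 85, 113.5) mm in the photometer's frame (fixed): the lower back edge of the shut lid.
- lid_edge (a point): Middle of the lid's free edge, on its top (outer) face: 100 mm from the hinge along the lid and 14 mm out; at (-15, 85, 127.5) mm in the photometer's frame when shut.
- lever (a joint): Travel of the lever along the photometer's +x (m). 0 = closed stop at the keypad end, where it starts (not counted as a detent); detents every 16 mm: 0.016 first, 0.032 second, 0.048 THIRD, 0.064, 0.080 (end). Spring ball: about 6 N to leave a notch, force falls to nothing at the crest 8 mm on, then the lever jumps the last 8 mm by itself, ahead of the finger, into the next notch and rests.
- lever_top (a point): Top centre of the black upright lever knob: 14 mm along the slide, 20 mm across, standing from 4 to 31 mm above the top panel. This point lies 31 mm above the panel, at (-35 + travel, -85, 141) mm in the photometer's frame.
- spare_vial: Capped glass vial, 23 mm diameter, 46 mm high, standing loose on the photometer's top near its back right corner (about x = 112, y = -135 mm in its frame). Origin: centre of its underside. Leave alone.
- vial_tray: Loose aluminium tray 160 x 96 mm with vials to 56 mm height, left of the photometer. Origin: centre of its underside. Leave alone.
- amber_bottle: Amber bottle, 60 mm diameter, 125 mm high, left and back of the photometer. Origin: centre of its underside. Leave alone.
- beaker: Glass beaker, 68 mm diameter, 85 mm high, beside the photometer on its right, or behind it. Origin: centre of its underside. Leave alone.
- cap_jar: Clear jar, 58 mm diameter, 62 mm high, beside the photometer on its right, or behind it. Origin: centre of its underside. Leave alone.
- tip_box: Pipette tip box, 82 x 122 x 58 mm, right of the photometer. Origin: centre of its underside. Leave alone.
- crimper: Hand crimper lying flat, about 180 mm long, two grey handles and a steel head 30 mm high, right of the photometer. Origin: on the table between the handles. Leave alone.
- timer: Small white bench timer, 22 x 70 x 55 mm, standing loose on the photometer's top, back middle (about x = 118, y = -30 mm in its frame). Origin: centre of its underside. Leave alone.

How it is judged (in metres and radians):
On the way, in this order (a step that is already met when the one before it is completed fails the run):
1. the sample lid is fully shut, with the attenuator lever still at its closed stop (value of joint lid below 0.06 rad and value of joint lever below 0.006 m), for 0.2 s.
2. the lever rests in the third detent (value of joint lever between 0.0455 and 0.0505 m), for 0.3 s.
At the end, for the whole second after the job is handed in: The lid is shut (within 0.06 rad), the lever rests in the third detent (48 mm of travel, within 2.5 mm) and everything else stands where it stood (all of step 2 and value of joint lid below 0.06 rad and velocity of joint lever between -0.005 and 0.005 m/s); the robot touches nothing.
It fails at once if the attenuator lever leaves its closed stop while the sample lid is still open (value of joint lever above 0.009 m and value of joint lid above 0.1 rad).
It fails at once if the lever runs past the third detent (over the crest towards the fourth) (value of joint lever above 0.0555 m).
It fails at once if the lever is pinched (pressed on its near half and its far half at once) instead of pushed (contact force between the fingers and lever_c0 above 1.5 N and contact force between the fingers and lever_c1 above 1.5 N).
It fails at once if the spare vial or the timer on top of the photometer is shifted by more than 12 mm or tipped (distance of any of spare_vial, timer from where it was at the start of the episode above 0.012 m or angle between any of spare_vial, timer's own z axis and vertical above 0.35 rad).
It fails at once if a thing standing around the photometer is shifted by more than 20 mm or tipped (distance of any of vial_tray, amber_bottle, beaker, cap_jar, tip_box, crimper from where it was at the start of the episode above 0.02 m or angle between any of vial_tray, amber_bottle, beaker, cap_jar, tip_box, crimper's own z axis and vertical above 0.35 rad).
It also fails if it takes over 61 s, if anything falls off the work surface, if the arm or the gripper's body presses on something with over 40 N, if the wrist force passes 120 N, or if a joint passes its speed limit or range.

## Working session

There is one attempt and no reset: what is moved stays moved. The work goes in short steps, Python scripts to look and compute and a shell command to move; the robot and the scene stay as the last step left them, time stands still between calls to the robot, and variables do not carry over. Pictures are saved under pics/ and viewed, and the job is handed in when it is done.

```bash
ls; mkdir -p pics; python3 - <<'E'
from rig import bot
import cv2,numpy as np
s=bot.read_state(); print(s)
for n in ["scene","side","wrist"]:
    p=bot.capture(n); cv2.imwrite(f"pics/{n}0.png",p["pixels"]); print(n,p["K"],p["world_to_cam"])
    np.savez(f"{n}0.npz",**{k:p[k] for k in("pixels","depth","K","world_to_cam")})
    for l in ["photometer","lid","lever","timer","spare_vial"]:
        print(l,[(round(r["p"],2),r["extent"]) for r in bot.regions_of(l,p)][:2])
E
```

```text
pics
{'time_s': 0.0, 'joint_positions': array([ 6.33970329e+01,  3.02794088e+01,  8.21566842e+01,  3.55754479e-04,
        6.76879715e+01, -1.02256422e+01]), 'qvel': array([ 0.08289634,  0.02670255,  0.04440733, -0.10224209, -0.01949843,
        0.05008646]), 'tau': array([ 1.09496097e-03, -4.40046501e+01, -1.76591116e+01,  6.33851672e-02,
        5.82985603e-02, -1.61246617e-04]), 'position': array([0.17602435, 0.59934416, 0.4037648 ]), 'tcp_rot': array([[-9.74783505e-04, -9.59424781e-01,  2.81963010e-01],
       [-1.93351845e-03,  2.81964425e-01,  9.59422912e-01],
       [-9.99997656e-01,  3.90048948e-04, -2.12991979e-03]]), 'force': array([ 0.09267175,  0.01729998, -0.14135124]), 'moment': array([-0.01449489,  0.00860188, -0.03007826]), 'opening': 0.9994161284366961}
scene [[431.47597291   0.         312.44185378]
 [  0.         431.47597291 197.97266248]
 [  0.           0.           1.        ]] [[ 0.63890462  0.76923028  0.00925556 -0.37686405]
 [-0.63782777  0.52296164  0.56540857  0.30167221]
 [ 0.43008909 -0.3671456   0.82475904 -1.42495012]
 [ 0.          0.          0.    
[... 562 characters left out ...]
      1.        ]]
photometer [(0.85, [282.8, 204.2, 175.2, 175.7]), (0.36, [295.9, 143.1, 33.7, 56.3])]
lid [(0.75, [292.9, 141.8, 32.8, 52.7])]
lever [(0.58, [288.1, 213.1, 12.5, 12.3])]
timer []
spare_vial [(0.54, [352.1, 193.9, 11.1, 22.0])]
wrist [[327.5470973    0.         322.3052378 ]
 [  0.         327.5470973  197.97584494]
 [  0.           0.           1.        ]] [[ 2.81178507e-01  9.59655377e-01  4.53102657e-04 -6.24693152e-01]
 [-9.21448593e-01  2.70115779e-01 -2.79231008e-01  3.33894780e-02]
 [-2.68087929e-01  7.80962471e-02  9.60223848e-01 -3.89520310e-01]
 [ 0.00000000e+00  0.00000000e+00  0.00000000e+00  1.00000000e+00]]
photometer []
lid []
lever []
timer []
spare_vial []
```

View pics/scene0.png

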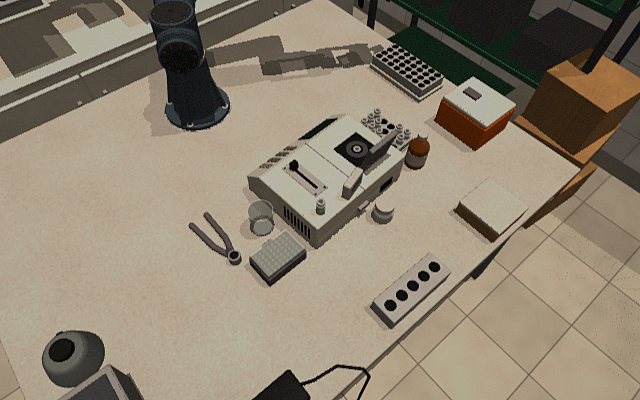

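View pics/side0.png

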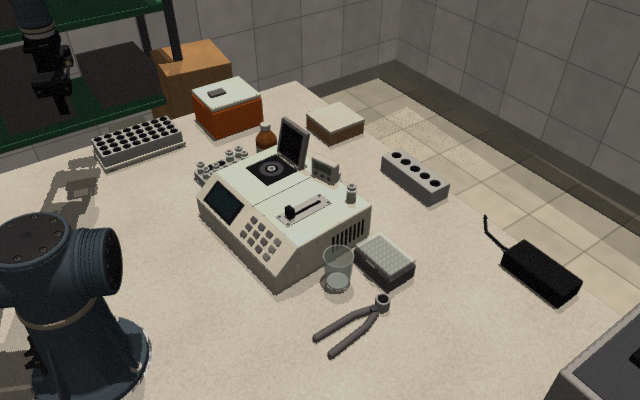

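View pics/wrist0.png

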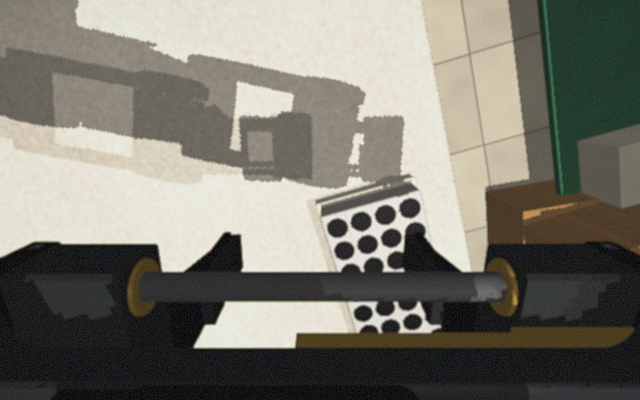

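The scene picture shows the instrument at about (327,178), the open lid at (380,150), the lever near (295,165), the timer at (352,182) and the spare vial at (320,206). The side picture shows the lever knob at (288,213). The wrist camera doesn't see the instrument yet. Next I'll fit the pose from depth.

```bash
cat > h.py <<'E'
import numpy as np,cv2
def world(p):
    d=p["depth"];K=p["K"];T=np.linalg.inv(p["world_to_cam"])
    v,u=np.mgrid[0:400,0:640]
    c=np.stack([(u-K[0,2])/K[0,0]*d,-(v-K[1,2])/K[1,1]*d,-d,np.ones_like(d)],-1)
    return (c@T.T)[...,:3]
def proj(p,X):
    X=np.atleast_2d(X);c=(np.c_[X,np.ones(len(X))]@p["world_to_cam"].T)
    return np.c_[p["K"][0,2]+p["K"][0,0]*c[:,0]/-c[:,2],p["K"][1,2]+p["K"][1,1]*c[:,1]/c[:,2]]
E
python3 - <<'E'
from h import *
allp=[]
for n,(u,v) in {"scene":(327,178),"side":(283,204)}.items():
    p=dict(np.load(n+"0.npz")); W=world(p); d=p["depth"]
    box=np.zeros((400,640),bool); box[v-75:v+75,u-95:u+95]=1
    m=box&(d>0)&(abs(W[...,2]-.11)<.006)
    nl,lab,st,ce=cv2.connectedComponentsWithStats(m.astype(np.uint8))
    i=1+np.argmax(st[1:,4]); P=W[lab==i]; print(n,len(P),P.mean(0),P[:,2].std())
    r=cv2.minAreaRect((P[:,:2]*1000).astype(np.float32)); print(r)
    mt=box&(d>0)&(W[...,2]>.02)&(W[...,2]<.118)
    allp.append(P)
P=np.vstack(allp); print(cv2.minAreaRect((P[:,:2]*1000).astype(np.float32)))
E
```

```text
scene 7459 [0.52927773 0.10231542 0.11055962] 0.0021251397022953706
((524.5653076171875, 119.95274353027344), (235.90711975097656, 342.9691162109375), 4.380233287811279)
side 7890 [0.51099234 0.0986784  0.11004022] 0.0021001673033350455
((522.9537353515625, 121.96922302246094), (232.27117919921875, 346.1159973144531), 4.681682586669922)
((524.4192504882812, 121.65594482421875), (235.99899291992188, 346.27117919921875), 4.421307563781738)
```

```bash
python3 - <<'E'
from h import *
for n,(u,v) in {"scene":(327,178),"side":(283,204)}.items():
    p=dict(np.load(n+"0.npz")); W=world(p); d=p["depth"]
    box=np.zeros((400,640),bool); box[v-75:v+75,u-95:u+95]=1
    m=box&(d>0)&(abs(W[...,2]-.11)<.004)
    nl,lab,st,ce=cv2.connectedComponentsWithStats(m.astype(np.uint8))
    P=W[lab==1+np.argmax(st[1:,4])]
    # edges: line fit of extreme points per bin
    a=np.radians(4.5)
    for it in range(3):
        R=np.array([[np.cos(a),-np.sin(a)],[np.sin(a),np.cos(a)]]); Q=P[:,:2]@R
        out={}
        for nm,ax,s in(("back",0,1),("front",0,-1),("left",1,1),("right",1,-1)):
            o=1-ax; lo,hi=np.percentile(Q[:,o],[6,94]); b=np.linspace(lo,hi,25); e=[]
            for i in range(24):
                q=Q[(Q[:,o]>b[i])&(Q[:,o]<b[i+1])][:,ax]
                if len(q)>5: e.append(((b[i]+b[i+1])/2,s*np.percentile(s*q,98)))
            e=np.array(e); med=np.median(e[:,1]); g=e[abs(e[:,1]-med)<.012]
            k=np.polyfit(g[:,0],g[:,1],1); out[nm]=(round(np.median(g[:,1]),4),round(np.degrees(np.arctan(k[0])),2),len(g))
        print(n,np.degrees(a),out)
        a+=np.radians(-(out["back"][1]))*.5+np.radians((out["left"][1]+out["right"][1])/2)*.5*0
    I=cv2.resize(p["pixels"][v-80:v+80,u-105:u+105],None,fx=3.7,fy=3.7,interpolation=cv2.INTER_CUBIC)
    cv2.imwrite(f"pics/{n}_crop.png",I)
E
```

```text
scene 4.5 {'back': (np.float64(0.6463), np.float64(0.1), 24), 'front': (np.float64(0.4303), np.float64(-0.52), 24), 'left': (np.float64(0.2375), np.float64(0.31), 21), 'right': (np.float64(-0.0873), np.float64(-0.73), 24)}
scene 4.45 {'back': (np.float64(0.6463), np.float64(0.05), 24), 'front': (np.float64(0.4303), np.float64(-0.56), 24), 'left': (np.float64(0.238), np.float64(0.36), 21), 'right': (np.float64(-0.0871), np.float64(-0.75), 24)}
scene 4.425 {'back': (np.float64(0.6462), np.float64(0.02), 24), 'front': (np.float64(0.4301), np.float64(-0.6), 24), 'left': (np.float64(0.2384), np.float64(0.5), 21), 'right': (np.float64(-0.0869), np.float64(-0.71), 24)}
side 4.5 {'back': (np.float64(0.616), np.float64(0.85), 8), 'front': (np.float64(0.4264), np.float64(-0.43), 24), 'left': (np.float64(0.2382), np.float64(0.58), 24), 'right': (np.float64(-0.0855), np.float64(-0.15), 24)}
side 4.075 {'back': (np.float64(0.6156), np.float64(1.01), 7), 'front': (np.float64(0.4261), np.float64(-0.79), 24), 'left': (np.float64(0.2427), np.float64(0.87), 24), 'right': (np.float64(-0.0819), np.float64(0.47), 24)}
side 3.5700000000000003 {'back': (np.float64(0.6159), np.float64(-1.16), 8), 'front': (np.float64(0.4251), np.float64(-1.32), 24), 'left': (np.float64(0.2477), np.float64(1.4), 24), 'right': (np.float64(-0.0773), np.float64(1.02), 24)}
```

View pics/scene_crop.png

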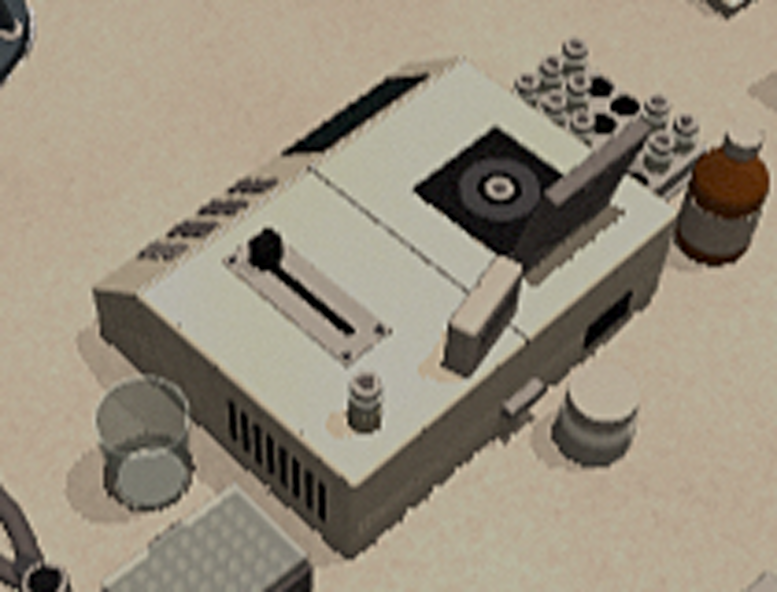

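View pics/side_crop.png

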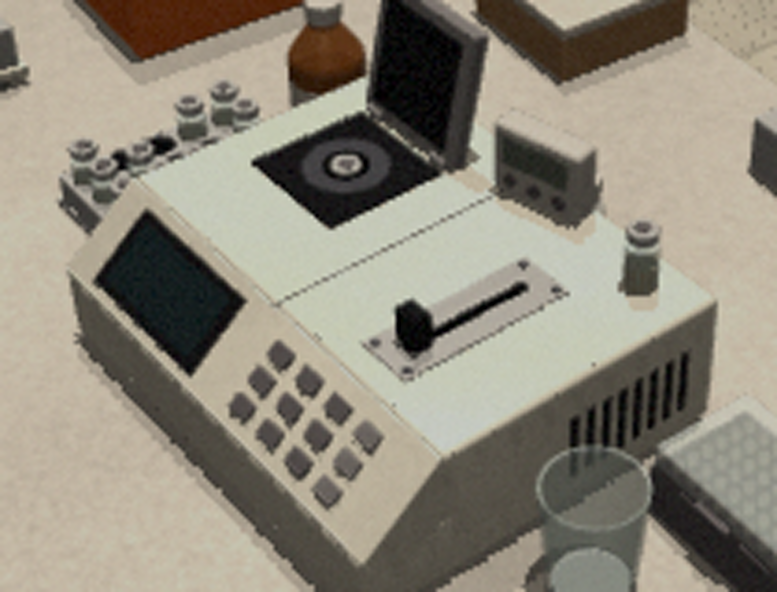

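```bash
cat > fit.py <<'E'
from h import *
from scipy.optimize import least_squares
obs={"scene":(327,178,{(140,170):(677,211),(-80,-170):(137,293),(140,-170):(355,487),(-80,170):(462,60)}),
"side":(283,204,{(-80,170):(140,178),(-80,-170):(443,457),(140,-170):(716,300)})}
P={n:dict(np.load(n+"0.npz")) for n in obs}
def X(t,pts):
    R=np.array([[np.cos(t[2]),-np.sin(t[2])],[np.sin(t[2]),np.cos(t[2])]]); pts=np.atleast_2d(pts)
    return np.c_[pts[:,:2]@R.T+t[:2],pts[:,2]]
def res(t,show=0):
    r=[]
    for n,(u,v,o) in obs.items():
        k=np.array([(a/1e3,b/1e3,.11) for a,b in o]); z=np.array([(u-105+x/3.7,v-80+y/3.7) for x,y in o.values()])-.36
        e=proj(P[n],X(t,k))-z; r.append(e.ravel())
        if show: print(n,e.round(1).tolist())
    return np.concatenate(r)
s=least_squares(res,[.49,.12,.08],loss="soft_l1"); res(s.x,1); print(s.x,np.degrees(s.x[2]))
np.save("pose.npy",s.x)
for n in obs:
    print(n,"lever_top",(proj(P[n],X(s.x,[(-.035,-.085,.141),(-.035,-.085,.114)]))-np.array([obs[n][0]-105,obs[n][1]-80]))*3.7)
t=s.x
print("lever",X(t,(-.035,-.085,.141)),"hinge",X(t,(.085,.085,.1135)))
p=P["scene"]; W=world(p)
c,si=np.cos(t[2]),np.sin(t[2]); L=(W[...,:2]-t[:2])@np.array([[c,-si],[si,c]])
# lid points
m=(abs(L[...,1]-.085)<.06)&(W[...,2]>.135)&(W[...,2]<.24)&(L[...,0]>.0)&(L[...,0]<.15)&(p["depth"]>0)
for lo in np.arange(.135,.24,.01):
    q=m&(W[...,2]>lo)&(W[...,2]<lo+.01)
    if q.sum()>3: print(round(lo,3),q.sum(),np.percentile(L[q][:,0],[5,50,95]).round(4),np.percentile(L[q][:,1],[3,97]).round(3))
E
python3 fit.py
```

```text
scene [[1.5, -0.4], [-0.9, -0.3], [-0.7, -0.1], [0.6, -1.4]]
side [[-1.2, -0.5], [0.7, 0.7], [2.6, -0.5]]
[0.50175211 0.11754106 0.077211  ] 4.42386427134625
scene lever_top [[263.19565704 233.75775941]
 [264.24267212 257.83020896]]
side lever_top [[415.69437168 307.04645748]
 [417.31133743 340.65462747]]
lever [[0.4734128 0.0300946 0.141    ]] hinge [[0.57994246 0.20884424 0.1135    ]]
0.135 37 [0.0943 0.1035 0.1055] [0.034 0.126]
0.145 36 [0.096  0.1064 0.1075] [0.035 0.129]
0.155 40 [0.0982 0.1085 0.1106] [0.035 0.128]
0.165 39 [0.101  0.1111 0.1124] [0.036 0.128]
0.175 39 [0.1037 0.113  0.1149] [0.035 0.126]
0.185 36 [0.106  0.1151 0.1166] [0.035 0.126]
0.195 47 [0.1075 0.1181 0.1199] [0.036 0.125]
0.205 186 [0.1073 0.1137 0.1195] [0.037 0.132]
```

The pose fit gives the instrument origin at (0.502, 0.118) with 4.4° of yaw. The projected lever top falls on the knob in both pictures. The lid leans on its stop at about 1.8 rad. I'll close the fingers, align them and go up first.

```bash
cat > st.py <<'E'
from rig import bot
import numpy as np
t=np.load("pose.npy");s=bot.read_state();p=np.array(s["position"]);R=np.array(s["tcp_rot"])
tip=p+.182*R[:,0];c,si=np.cos(t[2]),np.sin(t[2]);d=tip[:2]-t[:2]
print("t",round(s["time_s"],2),"tip(photo mm)",np.round([1e3*(c*d[0]+si*d[1]),1e3*(-si*d[0]+c*d[1]),1e3*tip[2]],1),"F photo",np.round([c*s["force"][0]+si*s["force"][1],-si*s["force"][0]+c*s["force"][1],s["force"][2]],2),"open",round(s["opening"],3))
print("az z",np.degrees(np.arctan2(R[1,2],R[0,2])).round(2),"want",(np.degrees(t[2])+90).round(2),"down",R[:,0].round(3))
E
python3 -m crank '[{"offset":[-0.03,0,0],"spin":-0.121},{"offset":[-0.03,0,0],"spin":-0.121},{"offset":[0,0,0],"spin":-0.121},{"offset":[0,0,0],"spin":0}]' 0 && python3 st.py
```

```text
time_s: 1.3
position: [0.1761, 0.5997, 0.466]
tcp_rot: [[0.001, -0.997, -0.077], [0.002, -0.077, 0.997], [-1.0, -0.001, 0.002]]
force: [-0.4, -0.2, -0.7]
opening: 0.723
t 1.3 tip(photo mm) [-287.2  506.2  284. ] F photo [-0.37 -0.17 -0.69] open 0.723
az z 94.42 want 94.42 down [ 0.001  0.002 -1.   ]
```

```bash
python3 -m crank '[{"offset":[0,-0.035,-0.0325],"spin":0},{"offset":[0,-0.035,-0.0325],"spin":0},{"offset":[0,-0.035,-0.0325],"spin":0},{"offset":[0,-0.035,-0.0325],"spin":0},{"offset":[0,-0.035,-0.0325],"spin":0},{"offset":[0,-0.035,-0.0325],"spin":0},{"offset":[0,-0.035,-0.0325],"spin":0},{"offset":[0,-0.035,-0.0325],"spin":0},{"offset":[0,-0.035,-0.0325],"spin":0},{"offset":[0,-0.035,-0.0325],"spin":0},{"offset":[0,-0.035,-0.0325],"spin":0},{"offset":[0,-0.035,-0.0325],"spin":0}]' && python3 st.py; python3 -m crank '[{"offset":[0,-0.03,-0.03],"spin":0},{"offset":[0,0,0],"spin":0},{"offset":[0,0,0],"spin":0}]' && python3 st.py
```

```text
time_s: 2.5
position: [0.6261, 0.2417, 0.4635]
tcp_rot: [[-0.002, -0.997, -0.074], [-0.0, -0.074, 0.997], [-1.0, 0.002, -0.0]]
force: [0.6, 1.0, -0.2]
opening: 0.004
t 2.5 tip(photo mm) [133.1 114.1 281.5] F photo [ 0.67  0.98 -0.21] open 0.004
az z 94.23 want 94.42 down [-0.002 -0.    -1.   ]
time_s: 2.8
position: [0.6576, 0.2146, 0.463]
tcp_rot: [[-0.003, -0.997, -0.073], [0.0, -0.073, 0.997], [-1.0, 0.003, 0.0]]
force: [0.1, 0.4, -0.3]
opening: 0.006
t 2.8 tip(photo mm) [162.3  84.8 281. ] F photo [ 0.09  0.4  -0.3 ] open 0.006
az z 94.19 want 94.42 down [-0.003  0.    -1.   ]
```

```bash
python3 -m crank '[{"offset":[0.032,-0.003,0],"spin":0},{"offset":[0.032,0,0],"spin":0},{"offset":[0.03,0,0],"spin":0},{"offset":[0,0,0],"spin":0},{"offset":[0,0,0],"spin":0}]' && python3 st.py; python3 - <<'E'
from rig import bot
import cv2
for n in ["scene","side"]:
    p=bot.capture(n); u,v=(327,150) if n=="scene" else (283,180)
    cv2.imwrite(f"pics/{n}1.png",cv2.resize(p["pixels"][v-80:v+80,u-105:u+105],None,fx=3.7,fy=3.7))
E
```

```text
time_s: 3.3
position: [0.6593, 0.217, 0.3707]
tcp_rot: [[-0.002, -0.997, -0.078], [-0.0, -0.078, 0.997], [-1.0, 0.002, 0.0]]
force: [1.4, 1.0, 0.7]
opening: 0.004
t 3.3 tip(photo mm) [164.5  87.1 188.7] F photo [1.52 0.85 0.69] open 0.004
az z 94.47 want 94.42 down [-0.002 -0.    -1.   ]
```

View pics/scene1.png

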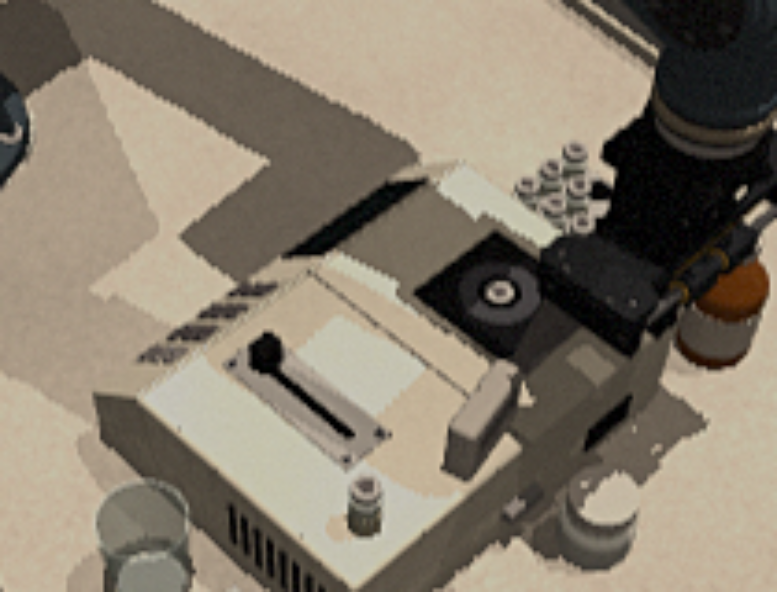

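View pics/side1.png

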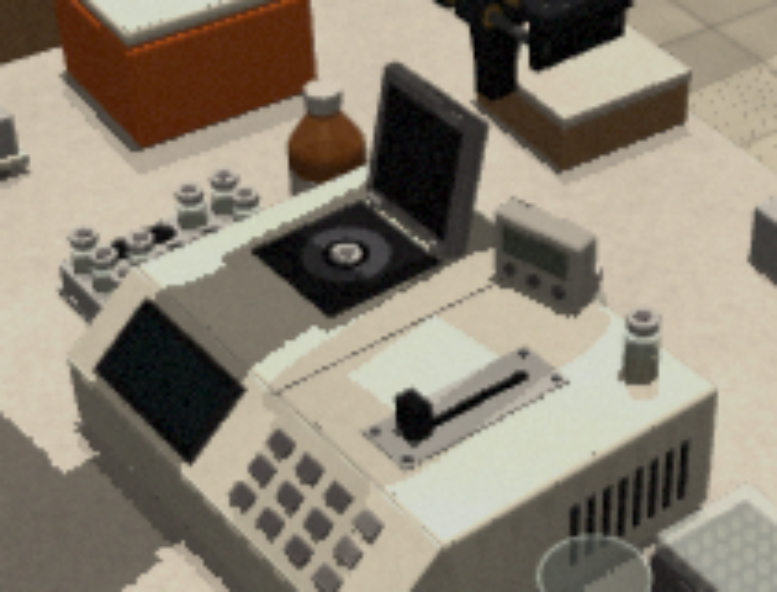

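```bash
python3 - <<'E'
from h import *
for n,(u,v) in {"scene":(327,150),"side":(283,180)}.items():
    p=dict(np.load(n+"0.npz"))
    X=[(.659,.217,z) for z in(.189,.239,.371)]
    print(n,(proj(p,X)-[u-105,v-80])*3.7)
E
python3 - <<'E'
from rig import bot
import cv2
p=bot.capture("side");cv2.imwrite("pics/side2.png",p["pixels"])
p=bot.capture("wrist");cv2.imwrite("pics/wrist2.png",p["pixels"])
E
```

```text
scene [[653.6031733  321.10986044]
 [667.16898931 270.90175104]
 [708.85668042 116.61245835]]
side [[ 496.318871     90.72362912]
 [ 495.70655491   26.15087919]
 [ 493.92460322 -161.76762041]]
```

View pics/side2.png

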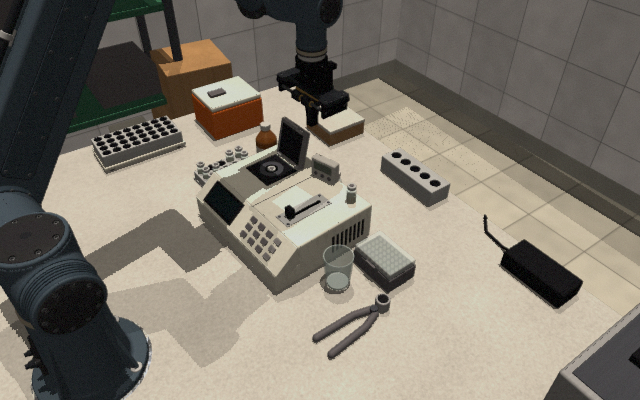

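View pics/wrist2.png

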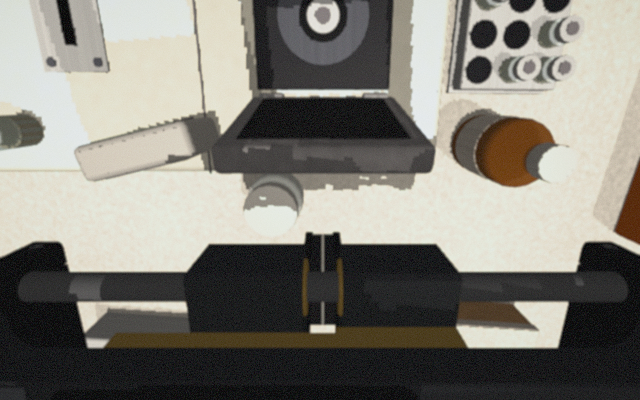

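The wrist picture shows the shut fingers at column 322 and the lid's free edge from 215 to 433, so they're centred, with clear space between. Pushing the lid now.

```bash
python3 -m crank '[{"offset":[0,0.012,0],"spin":0},{"offset":[0,0.01,0],"spin":0},{"offset":[0,0.008,0],"spin":0},{"offset":[0,0.008,0],"spin":0},{"offset":[0,0.008,0],"spin":0},{"offset":[0,0.008,0],"spin":0},{"offset":[0,0.008,0],"spin":0},{"offset":[0,0.008,0],"spin":0}]' && python3 st.py;  python3 -m crank '[{"offset":[0,0.008,0],"spin":0},{"offset":[0,0.008,0],"spin":0},{"offset":[0,0.008,0],"spin":0},{"offset":[0,0.008,0],"spin":0},{"offset":[0,0.008,0],"spin":0}]' && python3 st.py; python3 - <<'E'
from rig import bot
import cv2
p=bot.capture("side");cv2.imwrite("pics/side3.png",cv2.resize(p["pixels"][100:260,180:390],None,fx=3.7,fy=3.7))
E
```

```text
time_s: 4.3
position: [0.5899, 0.2104, 0.3708]
tcp_rot: [[0.0, -0.997, -0.077], [0.0, -0.077, 0.997], [-1.0, -0.0, -0.0]]
force: [0.8, 0.9, 1.4]
opening: 0.005
t 4.3 tip(photo mm) [ 95.1  85.8 188.8] F photo [0.91 0.78 1.39] open 0.005
az z 94.42 want 94.42 down [ 0.  0. -1.]
time_s: 4.8
position: [0.5498, 0.2073, 0.3707]
tcp_rot: [[-0.0, -0.997, -0.077], [-0.0, -0.077, 0.997], [-1.0, 0.0, -0.0]]
force: [0.3, -0.0, 0.5]
opening: 0.001
t 4.8 tip(photo mm) [ 54.7  85.8 188.7] F photo [ 0.33 -0.04  0.54] open 0.001
az z 94.43 want 94.42 down [-0. -0. -1.]
```

View pics/side3.png

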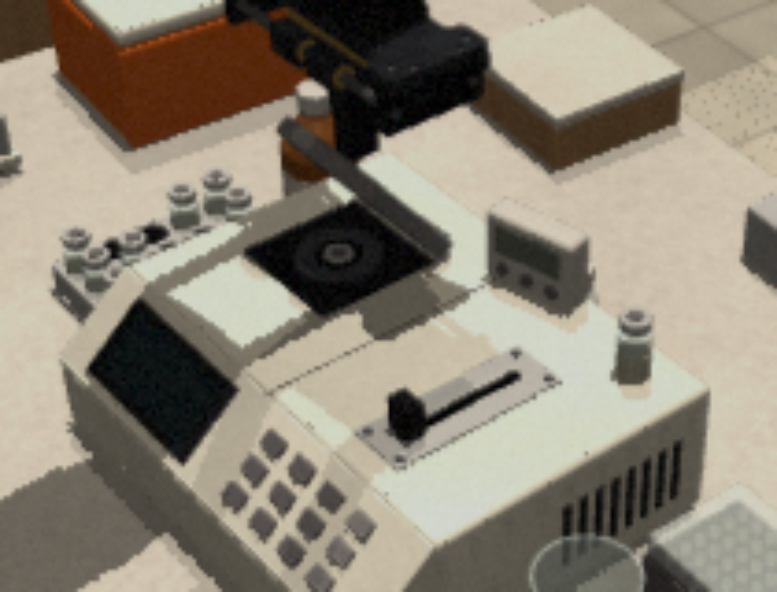

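The lid edge is down at (300,130) and the lid is at roughly 0.9 rad, with the finger behind it. I'll push a little further and let it sink.

```bash
python3 -m crank '[{"offset":[0,0.008,0],"spin":0},{"offset":[0,0.008,0],"spin":0},{"offset":[0,0.008,0],"spin":0},{"offset":[0,0.008,0],"spin":0},{"offset":[-0.01,0,0],"spin":0},{"offset":[-0.01,0,0],"spin":0},{"offset":[0,0,0],"spin":0},{"offset":[0,0,0],"spin":0},{"offset":[0,0,0],"spin":0},{"offset":[0,0,0],"spin":0},{"offset":[0,0,0],"spin":0},{"offset":[0,0,0],"spin":0}]' && python3 -m crank '[{"offset":[0,0,0],"spin":0},{"offset":[0,0,0],"spin":0},{"offset":[0,0,0],"spin":0},{"offset":[0,0,0],"spin":0},{"offset":[0,0,0],"spin":0},{"offset":[0,0,0],"spin":0},{"offset":[0,0,0],"spin":0},{"offset":[0,0,0],"spin":0},{"offset":[0,0,0],"spin":0},{"offset":[0,0,0],"spin":0}]' && python3 st.py; cat > lid.py <<'E'
from rig import bot
from h import *
import sys
t=np.load("pose.npy");c,si=np.cos(t[2]),np.sin(t[2])
p=bot.capture("side");W=world(p);L=(W[...,:2]-t[:2])@np.array([[c,-si],[si,c]])
cv2.imwrite(f"pics/{sys.argv[1]}.png",cv2.resize(p["pixels"][100:260,180:390],None,fx=3.7,fy=3.7))
for x in np.arange(-.02,.09,.01):
    q=(abs(L[...,0]-x)<.005)&(abs(L[...,1]-.085)<.04)&(p["depth"]>0)&(W[...,2]<.175)
    if q.sum()>3: print(round(x,2),q.sum(),W[q][:,2].mean().round(4))
E
python3 lid.py side4
```

```text
time_s: 6.05
position: [0.5186, 0.2049, 0.3905]
tcp_rot: [[-0.001, -0.997, -0.077], [-0.0, -0.077, 0.997], [-1.0, 0.001, -0.0]]
force: [-0.1, -0.7, 0.9]
opening: 0.002
time_s: 7.05
position: [0.5186, 0.2049, 0.3907]
tcp_rot: [[0.0, -0.997, -0.077], [-0.0, -0.077, 0.997], [-1.0, -0.0, -0.0]]
force: [-0.3, 0.3, -0.2]
opening: 0.009
t 7.05 tip(photo mm) [ 23.6  85.8 208.7] F photo [-0.23  0.33 -0.22] open 0.009
az z 94.42 want 94.42 down [ 0. -0. -1.]
-0.02 143 0.1152
-0.01 121 0.1229
0.0 79 0.1272
0.01 82 0.1272
0.02 73 0.1273
0.03 83 0.1271
0.04 81 0.1274
0.05 73 0.1274
0.06 81 0.1275
0.07 80 0.1277
0.08 51 0.1274
```

View pics/side4.png

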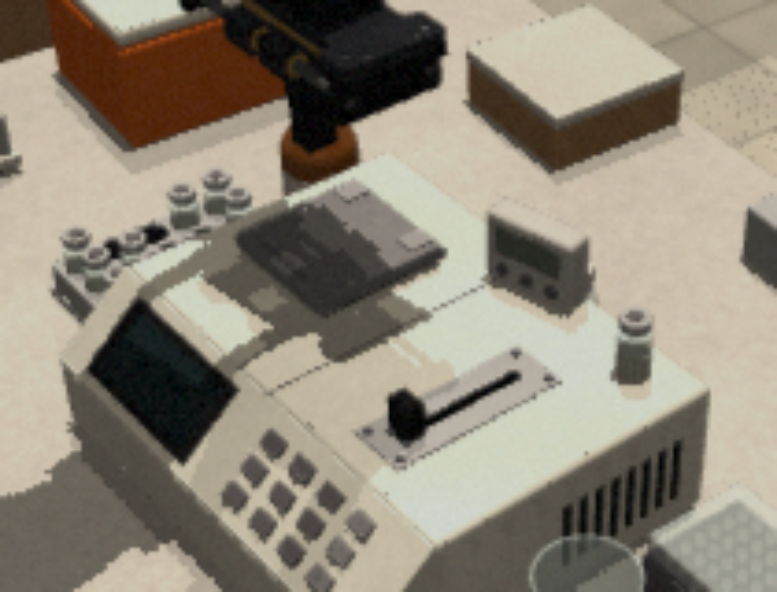

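The lid lies flat: its top is at 127.2 to 127.7 mm over its whole length, against 127.5 nominal. The knob is still at its stop, at (405,412) in the crop. Moving to the keypad side of the lever.

```bash
python3 -m crank '[{"offset":[0,0.02,-0.034],"spin":0},{"offset":[0,0.02,-0.034],"spin":0},{"offset":[0,0.02,-0.034],"spin":0},{"offset":[0,0.02,-0.034],"spin":0},{"offset":[0,0.014,-0.035],"spin":0},{"offset":[0,0,0],"spin":0},{"offset":[0.03,0,0],"spin":0},{"offset":[0.02,0,0],"spin":0},{"offset":[0,0,0],"spin":0},{"offset":[0,0,0],"spin":0}]' && python3 st.py; python3 - <<'E'
from rig import bot
import cv2
p=bot.capture("side");cv2.imwrite("pics/side5.png",cv2.resize(p["pixels"][100:260,180:390],None,fx=3.7,fy=3.7))
p=bot.capture("wrist");cv2.imwrite("pics/wrist5.png",p["pixels"])
E
```

```text
time_s: 8.1
position: [0.4385, 0.0276, 0.3409]
tcp_rot: [[-0.0, -0.997, -0.078], [0.0, -0.078, 0.997], [-1.0, 0.0, 0.0]]
force: [-0.5, -0.4, 0.2]
opening: 0.003
t 8.1 tip(photo mm) [-70.  -84.8 158.9] F photo [-0.49 -0.36  0.16] open 0.003
az z 94.46 want 94.42 down [-0.  0. -1.]
```

View pics/side5.png

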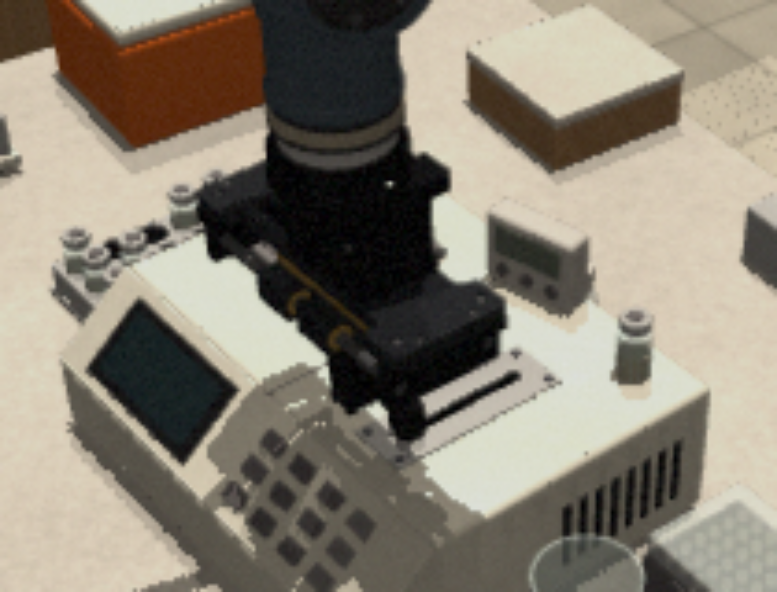

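View pics/wrist5.png

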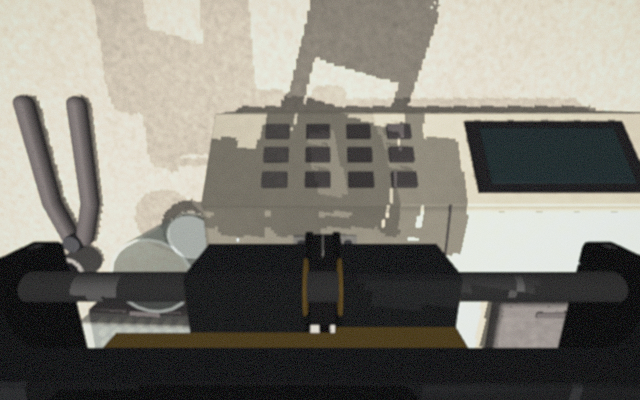

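The fingertip stands on the keypad side of the knob, with the finger at (350,385) and the knob at (405,415). Lowering beside it, then pushing slowly.

```bash
python3 -m crank '[{"offset":[0.015,0.002,0],"spin":0},{"offset":[0.012,0,0],"spin":0},{"offset":[0.006,0,0],"spin":0},{"offset":[0,0,0],"spin":0},{"offset":[0,0,0],"spin":0}]' && python3 st.py;  python3 -m crank '[{"offset":[0,-0.005,0],"spin":0},{"offset":[0,-0.004,0],"spin":0},{"offset":[0,-0.003,0],"spin":0},{"offset":[0,0,0],"spin":0},{"offset":[0,0,0],"spin":0}]' && python3 st.py; for i in 1; do python3 -m crank '[{"offset":[0,-0.002,0],"spin":0},{"offset":[0,0,0],"spin":0},{"offset":[0,0,0],"spin":0}]' && python3 st.py; done
```

```text
time_s: 8.7
position: [0.4365, 0.027, 0.3083]
tcp_rot: [[0.001, -0.997, -0.077], [-0.0, -0.077, 0.997], [-1.0, -0.001, -0.0]]
force: [0.6, 0.4, -0.1]
opening: 0.005
t 8.7 tip(photo mm) [-71.8 -85.3 126.3] F photo [ 0.6   0.31 -0.15] open 0.005
az z 94.43 want 94.42 down [ 0.001 -0.    -1.   ]
time_s: 9.2
position: [0.4481, 0.0279, 0.3077]
tcp_rot: [[-0.0, -0.997, -0.077], [0.0, -0.077, 0.997], [-1.0, 0.0, 0.0]]
force: [-0.1, -0.1, 0.6]
opening: 0.002
t 9.2 tip(photo mm) [-60.4 -85.2 125.7] F photo [-0.06 -0.07  0.6 ] open 0.002
az z 94.43 want 94.42 down [-0.  0. -1.]
time_s: 9.5
position: [0.4501, 0.028, 0.3077]
tcp_rot: [[-0.0, -0.997, -0.077], [0.0, -0.077, 0.997], [-1.0, 0.0, 0.0]]
force: [-0.4, -0.1, -0.2]
opening: 0.002
t 9.5 tip(photo mm) [-58.5 -85.2 125.7] F photo [-0.37 -0.06 -0.2 ] open 0.002
az z 94.42 want 94.42 down [-0.  0. -1.]
```

Stepping in 2 mm at a time and watching the force for contact (expected at a finger centre of about -51.5).

```bash
python3 -m crank '[{"offset":[0,-0.003,0],"spin":0},{"offset":[0,0,0],"spin":0},{"offset":[0,0,0],"spin":0}]' >/dev/null && python3 st.py; python3 -m crank '[{"offset":[0,-0.002,0],"spin":0},{"offset":[0,0,0],"spin":0},{"offset":[0,0,0],"spin":0}]' >/dev/null&& python3 st.py;python3 -m crank '[{"offset":[0,-0.002,0],"spin":0},{"offset":[0,0,0],"spin":0},{"offset":[0,0,0],"spin":0}]' >/dev/null&& python3 st.py;python3 -m crank '[{"offset":[0,-0.001,0],"spin":0},{"offset":[0,0,0],"spin":0},{"offset":[0,0,0],"spin":0}]' >/dev/null&& python3 st.py
```

```text
t 9.8 tip(photo mm) [-55.3 -85.3 125.8] F photo [-0.79  0.09 -0.84] open 0.002
az z 94.43 want 94.42 down [ 0. -0. -1.]
t 10.1 tip(photo mm) [-53.4 -85.2 125.7] F photo [-0.02 -0.23  0.34] open 0.003
az z 94.43 want 94.42 down [-0. -0. -1.]
t 10.4 tip(photo mm) [-52.2 -85.1 125.7] F photo [-1.7  -0.91  1.36] open 0.004
az z 94.43 want 94.42 down [-0.002  0.    -1.   ]
t 10.7 tip(photo mm) [-51.9 -85.  125.6] F photo [-5.28 -1.4   3.95] open 0.007
az z 94.44 want 94.42 down [-0.003  0.    -1.   ]
```

Contact came at about -52.3 and the force is at 5.3 N, so finger travel is roughly tip + 52. Continuing in 1 mm steps through the first crest.

```bash
for i in 1; do python3 -m crank '[{"offset":[0,-0.001,0],"spin":0},{"offset":[0,0,0],"spin":0},{"offset":[0,0,0],"spin":0}]' >/dev/null && python3 st.py|head -1; python3 -m crank '[{"offset":[0,-0.001,0],"spin":0},{"offset":[0,0,0],"spin":0},{"offset":[0,0,0],"spin":0}]' >/dev/null && python3 st.py|head -1;python3 -m crank '[{"offset":[0,-0.001,0],"spin":0},{"offset":[0,0,0],"spin":0},{"offset":[0,0,0],"spin":0}]' >/dev/null && python3 st.py|head -1;python3 -m crank '[{"offset":[0,-0.001,0],"spin":0},{"offset":[0,0,0],"spin":0},{"offset":[0,0,0],"spin":0}]' >/dev/null && python3 st.py|head -1;python3 -m crank '[{"offset":[0,-0.001,0],"spin":0},{"offset":[0,0,0],"spin":0},{"offset":[0,0,0],"spin":0}]' >/dev/null && python3 st.py|head -1;python3 -m crank '[{"offset":[0,-0.001,0],"spin":0},{"offset":[0,0,0],"spin":0},{"offset":[0,0,0],"spin":0}]' >/dev/null && python3 st.py|head -1; done
```

```text
t 11.0 tip(photo mm) [-51.7 -85.  125.5] F photo [-5.86 -0.8   3.01] open 0.005
t 11.3 tip(photo mm) [-50.7 -85.  125.5] F photo [-5.74 -1.08  4.03] open 0.005
t 11.6 tip(photo mm) [-48.7 -85.  125.5] F photo [-4.97 -0.65  1.47] open 0.002
t 11.9 tip(photo mm) [-45.9 -85.1 125.6] F photo [-2.31  0.07 -1.26] open 0.005
t 12.2 tip(photo mm) [-44.3 -85.5 126. ] F photo [-1.48 -0.11 -0.15] open 0.006
t 12.5 tip(photo mm) [-43.2 -85.6 126.1] F photo [-0.42 -0.33  0.75] open 0.002
```

```bash
cat > snap.py <<'E'
from rig import bot
from h import *
import sys
t=np.load("pose.npy");c,si=np.cos(t[2]),np.sin(t[2])
p=bot.capture("side");I=cv2.resize(p["pixels"][180:250,260:352],None,fx=8,fy=8,interpolation=cv2.INTER_CUBIC)
for k,tr in enumerate((0,16,32,48,64)):
    x=-.035+tr/1e3; X=np.array([[c*x+si*.085+t[0],si*x-c*.085+t[1],.141]]); u=((proj(p,X)[0]+.5)-[260,180])*8
    cv2.circle(I,tuple(int(a) for a in u),3,(0,0,255) if tr!=48 else (0,255,0),-1)
cv2.imwrite(f"pics/{sys.argv[1]}.png",I)
E
python3 snap.py l1
```

```text
(no output)
```

View pics/l1.png

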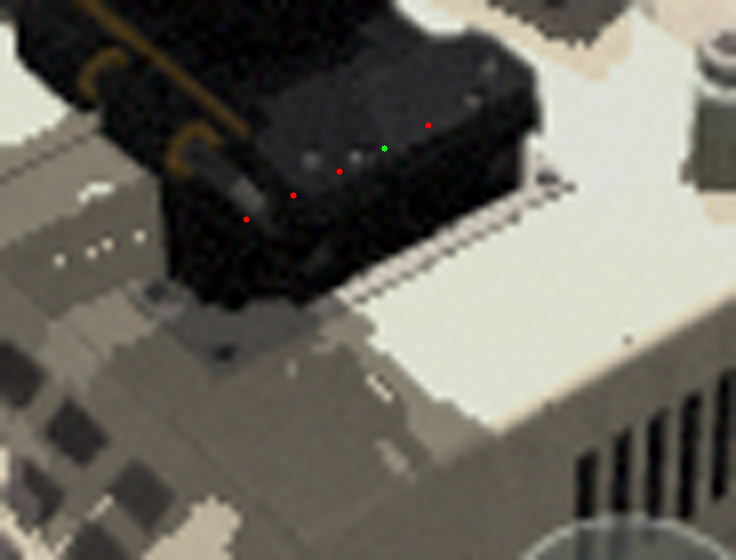

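The gripper hides the knob here, so I'll rely on force. The next contact should come at tip -36.

```bash
python3 -m crank '[{"offset":[0,-0.003,0],"spin":0},{"offset":[0,-0.002,0],"spin":0},{"offset":[0,0,0],"spin":0},{"offset":[0,0,0],"spin":0}]' >/dev/null && python3 st.py|head -1; for i in 1; do python3 -m crank '[{"offset":[0,-0.001,0],"spin":0},{"offset":[0,0,0],"spin":0},{"offset":[0,0,0],"spin":0}]' >/dev/null && python3 st.py|head -1; python3 -m crank '[{"offset":[0,-0.001,0],"spin":0},{"offset":[0,0,0],"spin":0},{"offset":[0,0,0],"spin":0}]' >/dev/null && python3 st.py|head -1;python3 -m crank '[{"offset":[0,-0.001,0],"spin":0},{"offset":[0,0,0],"spin":0},{"offset":[0,0,0],"spin":0}]' >/dev/null && python3 st.py|head -1;python3 -m crank '[{"offset":[0,-0.001,0],"spin":0},{"offset":[0,0,0],"spin":0},{"offset":[0,0,0],"spin":0}]' >/dev/null && python3 st.py|head -1;python3 -m crank '[{"offset":[0,-0.001,0],"spin":0},{"offset":[0,0,0],"spin":0},{"offset":[0,0,0],"spin":0}]' >/dev/null && python3 st.py|head -1; done
```

```text
t 12.95 tip(photo mm) [-39.3 -85.3 125.8] F photo [ 0.2   0.05 -0.37] open 0.007
t 13.25 tip(photo mm) [-38.4 -85.2 125.7] F photo [ 0.68 -0.51 -0.01] open 0.003
t 13.55 tip(photo mm) [-37.4 -85.2 125.8] F photo [ 0.17 -0.61  0.15] open 0.005
t 13.85 tip(photo mm) [-36.4 -85.2 125.8] F photo [0.03 0.02 0.12] open 0.004
t 14.15 tip(photo mm) [-36.2 -85.2 125.7] F photo [-1.84 -0.22  2.  ] open 0.01
t 14.45 tip(photo mm) [-35.9 -85.1 125.6] F photo [-4.47 -1.14  3.51] open 0.005
```

Contact at -36.2, which is 16 mm on, so the first detent is confirmed. On through the second crest (about -28.3).

```bash
 for i in 1; do python3 -m crank '[{"offset":[0,-0.001,0],"spin":0},{"offset":[0,0,0],"spin":0},{"offset":[0,0,0],"spin":0}]' >/dev/null && python3 st.py|head -1; python3 -m crank '[{"offset":[0,-0.001,0],"spin":0},{"offset":[0,0,0],"spin":0},{"offset":[0,0,0],"spin":0}]' >/dev/null && python3 st.py|head -1;python3 -m crank '[{"offset":[0,-0.001,0],"spin":0},{"offset":[0,0,0],"spin":0},{"offset":[0,0,0],"spin":0}]' >/dev/null && python3 st.py|head -1;python3 -m crank '[{"offset":[0,-0.001,0],"spin":0},{"offset":[0,0,0],"spin":0},{"offset":[0,0,0],"spin":0}]' >/dev/null && python3 st.py|head -1;python3 -m crank '[{"offset":[0,-0.001,0],"spin":0},{"offset":[0,0,0],"spin":0},{"offset":[0,0,0],"spin":0}]' >/dev/null && python3 st.py|head -1;python3 -m crank '[{"offset":[0,-0.001,0],"spin":0},{"offset":[0,0,0],"spin":0},{"offset":[0,0,0],"spin":0}]' >/dev/null && python3 st.py|head -1;python3 -m crank '[{"offset":[0,-0.001,0],"spin":0},{"offset":[0,0,0],"spin":0},{"offset":[0,0,0],"spin":0}]' >/dev/null && python3 st.py|head -1; done
```

```text
t 14.75 tip(photo mm) [-35.7 -85.  125.5] F photo [-6.49 -1.55  4.48] open 0.002
t 15.05 tip(photo mm) [-35.  -85.  125.5] F photo [-6.02 -1.55  4.6 ] open 0.008
t 15.35 tip(photo mm) [-33.  -85.  125.5] F photo [-5.13 -1.65  2.  ] open 0.004
t 15.65 tip(photo mm) [-30.6 -85.  125.5] F photo [-3.62  0.22 -0.94] open 0.008
t 15.95 tip(photo mm) [-28.5 -85.3 125.9] F photo [-1.78  0.41 -0.65] open 0.004
t 16.25 tip(photo mm) [-27.1 -85.6 126.1] F photo [-0.24  0.25  0.84] open 0.002
t 16.55 tip(photo mm) [-27.  -85.4 125.9] F photo [ 0.61 -0.32 -0.94] open 0.007
```

Second jump passed (crest near -28, force gone). Next contact should come at about -20.2.

```bash
python3 -m crank '[{"offset":[0,-0.003,0],"spin":0},{"offset":[0,-0.001,0],"spin":0},{"offset":[0,0,0],"spin":0},{"offset":[0,0,0],"spin":0}]' >/dev/null && python3 st.py|head -1; for i in 1; do python3 -m crank '[{"offset":[0,-0.001,0],"spin":0},{"offset":[0,0,0],"spin":0},{"offset":[0,0,0],"spin":0}]' >/dev/null && python3 st.py|head -1; python3 -m crank '[{"offset":[0,-0.001,0],"spin":0},{"offset":[0,0,0],"spin":0},{"offset":[0,0,0],"spin":0}]' >/dev/null && python3 st.py|head -1;python3 -m crank '[{"offset":[0,-0.001,0],"spin":0},{"offset":[0,0,0],"spin":0},{"offset":[0,0,0],"spin":0}]' >/dev/null && python3 st.py|head -1;python3 -m crank '[{"offset":[0,-0.001,0],"spin":0},{"offset":[0,0,0],"spin":0},{"offset":[0,0,0],"spin":0}]' >/dev/null && python3 st.py|head -1; done
```

```text
t 16.95 tip(photo mm) [-23.4 -85.2 125.7] F photo [-0.08  0.09 -0.32] open 0.001
t 17.25 tip(photo mm) [-22.4 -85.2 125.8] F photo [0.3  1.26 0.44] open 0.006
t 17.55 tip(photo mm) [-21.4 -85.3 125.8] F photo [ 0.12 -0.04 -0.39] open 0.001
t 17.85 tip(photo mm) [-20.4 -85.2 125.8] F photo [-1.12  1.04  0.38] open 0.009
t 18.15 tip(photo mm) [-20.2 -85.2 125.7] F photo [-2.91 -1.02  1.26] open 0.006
```

Contact at -20.2, so the second detent is confirmed. Third push: crest at about -12.3, and I stop as soon as the force goes.

```bash
 for i in 1; do python3 -m crank '[{"offset":[0,-0.001,0],"spin":0},{"offset":[0,0,0],"spin":0},{"offset":[0,0,0],"spin":0}]' >/dev/null && python3 st.py|head -1; python3 -m crank '[{"offset":[0,-0.001,0],"spin":0},{"offset":[0,0,0],"spin":0},{"offset":[0,0,0],"spin":0}]' >/dev/null && python3 st.py|head -1;python3 -m crank '[{"offset":[0,-0.001,0],"spin":0},{"offset":[0,0,0],"spin":0},{"offset":[0,0,0],"spin":0}]' >/dev/null && python3 st.py|head -1;python3 -m crank '[{"offset":[0,-0.001,0],"spin":0},{"offset":[0,0,0],"spin":0},{"offset":[0,0,0],"spin":0}]' >/dev/null && python3 st.py|head -1;python3 -m crank '[{"offset":[0,-0.001,0],"spin":0},{"offset":[0,0,0],"spin":0},{"offset":[0,0,0],"spin":0}]' >/dev/null && python3 st.py|head -1;python3 -m crank '[{"offset":[0,-0.001,0],"spin":0},{"offset":[0,0,0],"spin":0},{"offset":[0,0,0],"spin":0}]' >/dev/null && python3 st.py|head -1; done
```

```text
t 18.45 tip(photo mm) [-19.9 -85.1 125.6] F photo [-5.03 -0.91  3.82] open 0.006
t 18.75 tip(photo mm) [-19.7 -85.1 125.5] F photo [-7.26 -0.76  4.34] open 0.005
t 19.05 tip(photo mm) [-18.8 -85.  125.5] F photo [-6.29 -2.07  3.74] open 0.006
t 19.35 tip(photo mm) [-16.7 -85.1 125.5] F photo [-4.54 -0.83  2.11] open 0.006
t 19.65 tip(photo mm) [-14.1 -85.1 125.5] F photo [-2.28  0.4  -1.24] open 0.003
t 19.95 tip(photo mm) [-12.5 -85.3 125.9] F photo [-0.75  1.33 -1.26] open 0.005
```

```bash
python3 -m crank '[{"offset":[0,-0.001,0],"spin":0},{"offset":[0,0,0],"spin":0},{"offset":[0,0,0],"spin":0}]' >/dev/null && python3 st.py|head -1;python3 -m crank '[{"offset":[0,0,0],"spin":0},{"offset":[0,0,0],"spin":0},{"offset":[0,0,0],"spin":0}]' >/dev/null && python3 st.py|head -1
```

```text
t 20.25 tip(photo mm) [-11.2 -85.6 126.1] F photo [0.18 0.55 0.23] open 0.002
t 20.55 tip(photo mm) [-12.1 -85.3 125.9] F photo [-0.09  0.22  0.38] open 0.006
```

The force is gone past the crest. Backing off toward the keypad, then up and away, then looking.

```bash
python3 -m crank '[{"offset":[0,0.005,0],"spin":0},{"offset":[0,0.015,0],"spin":0},{"offset":[-0.03,0.01,0],"spin":0},{"offset":[-0.045,0,0],"spin":0},{"offset":[-0.045,0,0],"spin":0},{"offset":[-0.03,0.03,0.03],"spin":0},{"offset":[0,0.03,0.035],"spin":0},{"offset":[0,0.03,0.035],"spin":0},{"offset":[0,0.02,0.04],"spin":0},{"offset":[0,0,0.045],"spin":0},{"offset":[0,0,0.045],"spin":0},{"offset":[0,0,0],"spin":0}]' && python3 st.py; python3 snap.py l2; python3 lid.py side6
```

```text
time_s: 21.75
position: [0.3384, 0.2528, 0.4569]
tcp_rot: [[0.001, -0.996, -0.084], [0.002, -0.084, 0.996], [-1.0, -0.001, 0.002]]
force: [0.3, -1.1, 0.8]
opening: 0.009
t 21.75 tip(photo mm) [-152.2  147.9  274.9] F photo [ 0.19 -1.11  0.77] open 0.009
az z 94.83 want 94.42 down [ 0.001  0.002 -1.   ]
-0.02 150 0.1154
-0.01 116 0.1227
0.0 84 0.1275
0.01 81 0.1274
0.02 81 0.1271
0.03 75 0.1274
0.04 85 0.1276
0.05 75 0.1274
0.06 81 0.1274
0.07 68 0.1278
0.08 56 0.1273
```

View pics/l2.png

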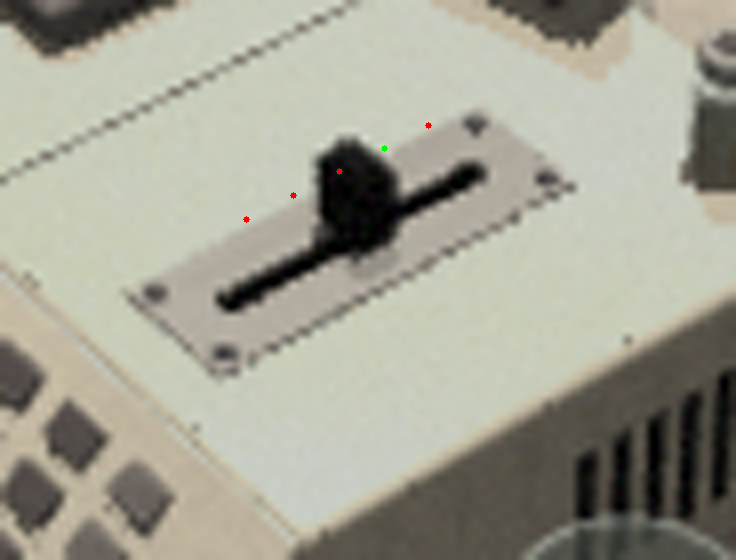

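View pics/side6.png

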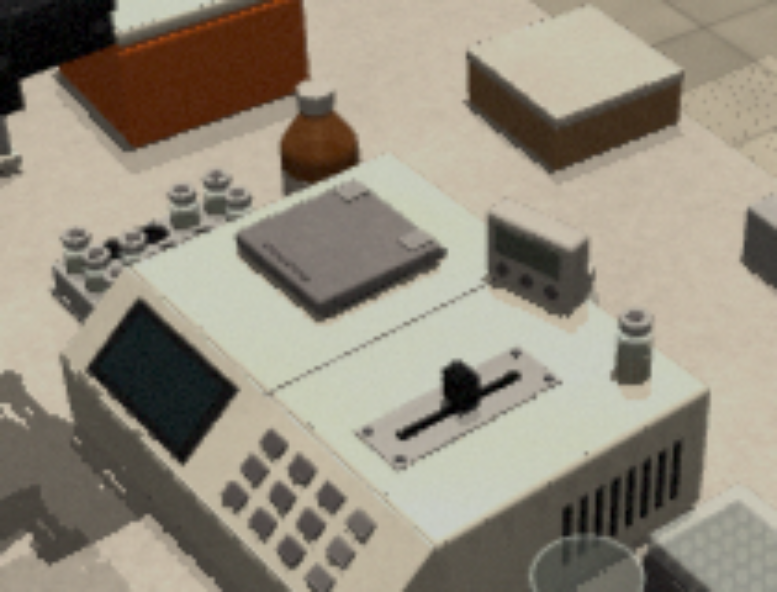

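The lid is flat and shut, and nothing else has moved. But the knob (silhouette centre about (357,190) in l2) sits between my 32 and 48 mm marks, so I'll measure it against the start picture.

```bash
cat > lev.py <<'E'
from rig import bot
from h import *
from scipy.optimize import minimize_scalar
t=np.load("pose.npy");c,si=np.cos(t[2]),np.sin(t[2])
def XX(x,y,z): return [c*x-si*y+t[0],si*x+c*y+t[1],z]
hist={}
for n in ("side","scene"):
    p=bot.capture(n); p0=dict(np.load(n+"0.npz"))
    W0=cv2.getGaussianKernel  # unused
    def cen(q,tr):
        # dark pixels whose depth says they are above the plate
        W=world(q); L=(W[...,:2]-t[:2])@np.array([[c,-si],[si,c]])
        m=(abs(L[...,1]+.085)<.022)&(L[...,0]>-.07)&(L[...,0]<.07)&(W[...,2]>.122)&(W[...,2]<.16)&(q["pixels"].max(2)<75)&(q["depth"]>0)
        return L[m].mean(0)*1e3,m.sum(),np.argwhere(m).mean(0)[::-1]
    a=cen(p0,0);b=cen(p,0); print(n,"start",a,"now",b,"travel",b[0][0]-a[0][0])
    for tr in (32,40,48):
        print(tr,(proj(p,[XX(-.035+tr/1e3,-.085,.13)])-proj(p,[XX(-.035,-.085,.13)]))[0].round(1),"obs shift",(b[2]-a[2]).round(1))
    cv2.imwrite(f"pics/lv_{n}.png",p["pixels"])
    print([(round(r["p"],2),r["extent"]) for r in bot.regions_of("lever",p)][:2])
E
python3 lev.py; python3 st.py
```

```text
side start (array([-39.05312162, -86.51685675]), np.int64(82), array([289.41463415, 210.7195122 ])) now (array([  2.25699668, -86.17839641]), np.int64(79), array([304.13924051, 203.05063291])) travel 41.31011829266181
32 [11.5 -6. ] obs shift [14.7 -7.7]
40 [14.3 -7.5] obs shift [14.7 -7.7]
48 [17.1 -9. ] obs shift [14.7 -7.7]
[(0.71, [282.4, 216.3, 172.7, 147.4]), (0.64, [304.4, 204.8, 15.2, 9.2])]
scene start (array([-31.30319693, -87.92845962]), np.int64(57), array([293.33333333, 164.07017544])) now (array([  9.38813773, -87.66198827]), np.int64(59), array([304.22033898, 173.08474576])) travel 40.6913346554701
32 [8.4 7. ] obs shift [10.9  9. ]
40 [10.6  8.8] obs shift [10.9  9. ]
48 [12.7 10.6] obs shift [10.9  9. ]
[(0.52, [302.8, 173.0, 6.8, 14.6])]
t 22.05 tip(photo mm) [-151.3  142.3  274.5] F photo [-0.38 -0.3   0.49] open 0.004
az z 94.29 want 94.42 down [-0.001 -0.001 -1.   ]
```

Both cameras agree: the lever hangs on the crest at about 41 mm, not yet in the detent. I'll go back behind it and nudge it a few mm (finger limit: tip -5, i.e. 47 mm).

```bash
python3 -m crank '[{"offset":[0,-0.018,-0.037],"spin":0},{"offset":[0,-0.018,-0.038],"spin":0},{"offset":[0,-0.018,-0.038],"spin":0},{"offset":[0,-0.018,-0.038],"spin":0},{"offset":[0,-0.018,-0.038],"spin":0},{"offset":[0,-0.018,-0.038],"spin":0},{"offset":[0,0,0],"spin":0},{"offset":[0.045,0,0],"spin":0},{"offset":[0.045,0,0],"spin":0},{"offset":[0.03,0,0],"spin":0},{"offset":[0,0,0],"spin":0},{"offset":[0,0,0],"spin":0}]' >/dev/null&& python3 st.py; python3 -m crank '[{"offset":[0.015,0,0],"spin":0},{"offset":[0.012,0,0],"spin":0},{"offset":[0,0,0],"spin":0},{"offset":[0,0,0],"spin":0}]' >/dev/null&& python3 st.py
```

```text
t 23.25 tip(photo mm) [-43.6 -83.8 154.9] F photo [-0.52  0.27 -0.02] open 0.003
az z 94.35 want 94.42 down [-0.001  0.    -1.   ]
t 23.65 tip(photo mm) [-42.2 -83.7 129.2] F photo [ 0.73  0.03 -0.4 ] open 0.009
az z 94.41 want 94.42 down [ 0.003 -0.001 -1.   ]
```

```bash
python3 -m crank '[{"offset":[0.003,-0.01,0],"spin":0},{"offset":[0,-0.01,0],"spin":0},{"offset":[0,-0.006,0],"spin":0},{"offset":[0,0,0],"spin":0},{"offset":[0,0,0],"spin":0}]' >/dev/null&& python3 st.py|head -1; python3 -m crank '[{"offset":[0,-0.002,0],"spin":0},{"offset":[0,0,0],"spin":0},{"offset":[0,0,0],"spin":0}]' >/dev/null && python3 st.py|head -1;python3 -m crank '[{"offset":[0,-0.002,0],"spin":0},{"offset":[0,0,0],"spin":0},{"offset":[0,0,0],"spin":0}]' >/dev/null && python3 st.py|head -1;python3 -m crank '[{"offset":[0,-0.001,0],"spin":0},{"offset":[0,0,0],"spin":0},{"offset":[0,0,0],"spin":0}]' >/dev/null && python3 st.py|head -1;python3 -m crank '[{"offset":[0,-0.001,0],"spin":0},{"offset":[0,0,0],"spin":0},{"offset":[0,0,0],"spin":0}]' >/dev/null && python3 st.py|head -1
```

```text
t 24.15 tip(photo mm) [-17.3 -83.3 124.6] F photo [-0.69 -0.64 -0.81] open 0.005
t 24.45 tip(photo mm) [-15.5 -83.3 124.6] F photo [0.1  0.26 0.35] open 0.002
t 24.75 tip(photo mm) [-13.2 -83.4 124.6] F photo [ 0.11  0.07 -0.1 ] open 0.003
t 25.05 tip(photo mm) [-12.3 -83.4 124.6] F photo [ 0.13 -0.23 -0.32] open 0.005
t 25.35 tip(photo mm) [-11.3 -83.4 124.6] F photo [-0.03  0.45 -0.22] open 0.005
```

```bash
python3 -m crank '[{"offset":[0,-0.001,0],"spin":0},{"offset":[0,0,0],"spin":0},{"offset":[0,0,0],"spin":0}]' >/dev/null && python3 st.py|head -1;python3 -m crank '[{"offset":[0,-0.001,0],"spin":0},{"offset":[0,0,0],"spin":0},{"offset":[0,0,0],"spin":0}]' >/dev/null && python3 st.py|head -1;python3 -m crank '[{"offset":[0,-0.001,0],"spin":0},{"offset":[0,0,0],"spin":0},{"offset":[0,0,0],"spin":0}]' >/dev/null && python3 st.py|head -1;
```

```text
t 25.65 tip(photo mm) [-10.2 -83.4 124.6] F photo [-0.14  0.47  0.64] open 0.006
t 25.95 tip(photo mm) [ -9.2 -83.4 124.6] F photo [ 0.4   0.1  -0.73] open 0.003
t 26.25 tip(photo mm) [ -8.3 -83.4 124.6] F photo [0.12 1.11 1.11] open 0.004
```

Finger at 44 mm, well past the crest, with no resistance. Backing away to look.

```bash
python3 -m crank '[{"offset":[0,0.008,0],"spin":0},{"offset":[0,0.015,0],"spin":0},{"offset":[-0.03,0.01,0],"spin":0},{"offset":[-0.045,0,0],"spin":0},{"offset":[-0.045,0,0],"spin":0},{"offset":[-0.03,0.03,0.03],"spin":0},{"offset":[0,0.03,0.035],"spin":0},{"offset":[0,0.03,0.035],"spin":0},{"offset":[0,0.02,0.04],"spin":0},{"offset":[0,0,0.045],"spin":0},{"offset":[0,0,0.045],"spin":0},{"offset":[0,0,0],"spin":0}]' >/dev/null; python3 lev.py; python3 lid.py side7; python3 st.py
```

```text
side start (array([-39.05312162, -86.51685675]), np.int64(82), array([289.41463415, 210.7195122 ])) now (array([  8.92666739, -86.30259064]), np.int64(80), array([306.5125, 201.7   ])) travel 47.979789005919066
32 [11.5 -6. ] obs shift [17.1 -9. ]
40 [14.3 -7.5] obs shift [17.1 -9. ]
48 [17.1 -9. ] obs shift [17.1 -9. ]
[]
scene start (array([-31.30319693, -87.92845962]), np.int64(57), array([293.33333333, 164.07017544])) now (array([ 16.13762571, -87.7060895 ]), np.int64(61), array([306.03278689, 174.6557377 ])) travel 47.44082263471914
32 [8.4 7. ] obs shift [12.7 10.6]
40 [10.6  8.8] obs shift [12.7 10.6]
48 [12.7 10.6] obs shift [12.7 10.6]
[(0.38, [308.4, 175.8, 7.1, 11.9])]
-0.02 153 0.1159
-0.01 115 0.1236
0.0 77 0.1274
0.01 84 0.1273
0.02 84 0.1269
0.03 79 0.1274
0.04 73 0.1272
0.05 78 0.1273
0.06 82 0.1274
0.07 74 0.1279
0.08 53 0.1276
t 27.7 tip(photo mm) [-150.5  144.2  273.2] F photo [ 1.2  -0.68 -0.43] open 0.003
az z 94.33 want 94.42 down [-0.001 -0.001 -1.   ]
```

View pics/side7.png

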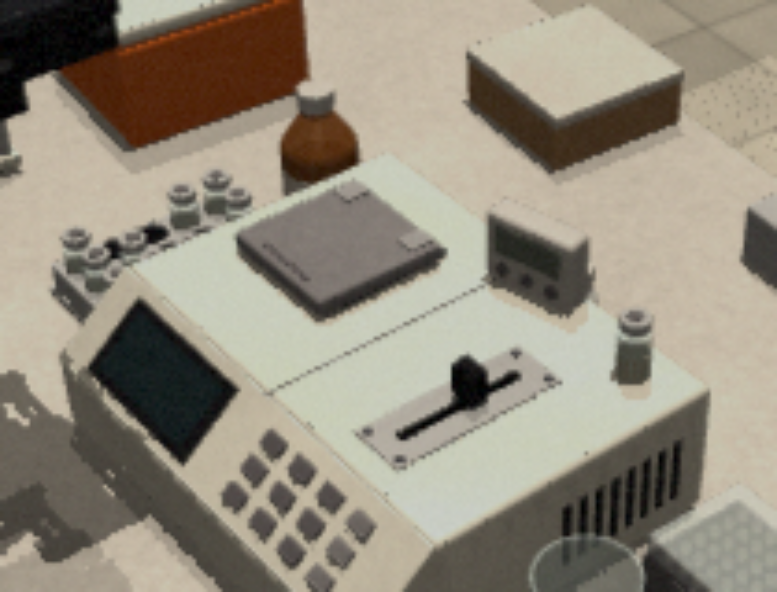

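View pics/lv_scene.png

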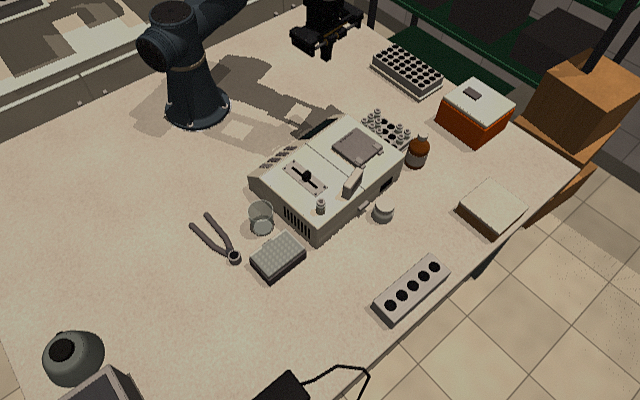

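The lever is at 47.4 to 48.0 mm by both cameras. The lid is flat, the hand is clear, and the surroundings look as they did at the start: vial at (320,206), timer at (352,182), jar at (383,212), beaker at (260,217). Handing in.

```bash
python3 -m crank '[{"offset":[0,0,0],"spin":0},{"offset":[0,0,0],"spin":0},{"offset":[0,0,0],"spin":0},{"offset":[0,0,0],"spin":0}]'; python3 -c "
from rig import bot
print(bot.hand_in())"
```

```text
time_s: 28.1
position: [0.341, 0.2506, 0.4555]
tcp_rot: [[-0.0, -0.997, -0.076], [-0.0, -0.076, 0.997], [-1.0, 0.0, -0.0]]
force: [-0.6, -0.9, -0.8]
opening: 0.004
the job is handed in; nothing more can be done
None
```

I shut the lid with a fingertip, pushed the lever to the third detent with closed fingers, then took the hand away and handed in at 28.1 s. No verdict was reported.

- **Lid:** the depth check shows it lying flat, with its top at about 127.4 mm against 127.5 mm nominal. It was shut before the lever was touched.
- **Lever:** I counted the clicks by force. Fresh contacts came at 0, 16 and 32 mm, with the push force falling away past each crest. After the third push the check failed: both cameras showed the lever hanging on the crest at about 41 mm. I went back and nudged it, keeping the finger at 44 mm of travel or less. It then measured 48.0 mm in the side camera and 47.4 mm in the scene camera.
- **Surroundings:** in the last pictures, the spare vial, the timer and everything around the photometer look unmoved. I judged this by eye, without measuring each one. The hand was well clear of everything, with force readings at noise level.

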